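# Select the marked feed speed on the board feeder's H-gate

## Robot

A 6-joint arm with a two-finger parallel gripper is mounted at the origin on the work surface. World frame = base frame: x ahead of the robot, y to its left, z up, the work surface at z = 0. Lengths are in mm, angles in degrees, forces in N, time in s.
With the tool pointing down it reaches from about 300 to 850 mm from the base axis. Payload 4.2 kg.
Tool frame: the origin (TCP) lies on the centre line of the jaws, within the pads' length; the fingertips stand 14 mm ahead of it and the grasp point (between the pads) lies 5 mm behind it (env.finger_overhang is the z of the fingertips in the tool frame, in mm); z points along the fingers, y is the line along which they close (so a half turn about z gives the same grasp; the last joint's range is limited). The gripper opens to 91 mm and grips with 3 to 60 N. Pads are 32 mm wide; open, the fingers measure 118 mm over their backs; the gripper's body (76 mm by 178 mm) begins 60 mm behind the grasp point.
Start: joints at [69.5, 18.312, 89.639, -0, 72.044, -1.146], TCP at [190.564, 542.519, 227.976] pointing down, gripper open.
Joint ranges: [-177.97, 177.97], [-48.28, 115.42], [12.27, 149.76], [-77.06, 257.06], [2.81, 150.46], [-146.56, 146.56]. Speed limits (degrees/s): [147.25, 147.25, 180, 180, 180, 180].

## Interface

Orientations are given as [roll, pitch, yaw] about the fixed x, y, z axes, in that order (R = Rz(yaw) Ry(pitch) Rx(roll)).
In Python, from workcell import sensors, viewer, env gives the robot as it stands. The module is installed in compiled form; this text tells all that it offers.
- The arm moves only by the tool step_arm, never from a script. Its argument "plan" is one flat list of numbers, 6 for each row, row after row: the shift along the tool's x, y, z in cm, then the turn, a rotation vector about the tool's x, y, z in rad. In form: [x, y, z, wx, wy, wz, x, y, z, wx, wy, wz, ...]. A call has 1 to 5 rows; each row shifts and turns the commanded pose from where the row before left it, along the tool's axes as they then stand; what a row does not reach is not made up. A row lasts 1/12 s, in which the tool goes at most 41.7 mm and 7.16 degrees, less where a joint would pass 70% of its speed; a pose out of reach is approached as far as the arm can. A call is refused whole if a number of a shift passes 4.17 or a number of a turn 0.125, either way. A call with a gripper value outside its range is refused whole. "hand" is the finger opening in cm, from 0 to 9.12, set as the call begins (left out, the last holds). The fingers move at their own pace and stop on an object; "newtons" is the grip in N (left out, the last holds). Time passes only in rows, so rows that do not move let the fingers close. It gives the time, the measured TCP pose, the force, the opening and the grip force at its end, in the units of the state.
- sensors.state(): the state, without advancing time (a new reading comes with each control period).
- viewer.grab_frame(name): name is "side" or "top" or "wrist"; returns a dict with "img" (480x640x3 uint8, red, green, blue), "fx", "fy", "cx", "cy" (pixels), "position" and "attitude" of the camera in the world. Camera axes: x right, y down, z forward; pixel columns grow to the right and rows downward; lengths in mm; the calibration is good to about 2 mm. The wrist camera is an equidistant fisheye: a pixel r from the principal point sees the ray r / f radians off the axis. A picture is of the moment at which its call begins. There is no depth.
- env.job_done(): hands the job in; it is judged then, once.
Trained networks look in a picture, given as the dict that the camera call returned (one of the last four; its "shot" number tells which), for a name from the list of things; names that differ only in an ending like _2 or _b are one class to them, and where a whole thing is asked for, a point or a joint stands for the part that bears it (a point fixed in the world has none). Each returns a list of dicts, best first, with "score" (0 to 1); they miss things now and then, are a little off and sometimes report something else, mostly with a low value. They report only what shows in the picture. A call takes as long as a camera call.
- viewer.boxes_of(name, picture): "location" ([column, row] in pixels, amid what is visible of it).
- viewer.pinpoint(name, picture): "location" ([column, row] in pixels: a listed point, or the origin of a listed thing).
The state is a dict: "time_s": time; "qpos": joint angles; "qvel": joint speeds; "effort": joint torques, N m; "ee_pos": TCP position; "ee_rot": TCP orientation; "force": force on the tool from outside, world axes, zero at the start; "torque": the same for the moment, N m; "gripper_width": finger opening in mm; "gripper_force": force on a finger pad.
Only numpy, scipy, OpenCV 4.12 (cv2) and the standard library are available. Lean on these libraries where they do the work, as an engineer would, in place of code of your own. Each camera call takes 0.05 s, during which the arm holds its last target. There are 200 camera calls.

## Task

Change the feed speed of the circuit-board feeder: with the fingertips, push the lever with the black ball knob out of the idle column, along the cross channel of the gate and fully home into the slot that has the green disc at its end, then leave it there. Only push the lever from outside, never take it between the fingers, and leave the screwdriver, bottle, reel and loose board where they are.

Things in the scene. Friction and masses are not known exactly. Their poses are not given: they have to be found in the camera images.
- feeder: blue gearbox housing 190 (x) x 250 (y) x 110 mm tall, fixed to the table, with an aluminium roller conveyor on its +x side (x from 109 to 251 mm, y +-280 mm, boards on it up to 112 mm high) and a motor 72 mm thick on its -y side. Origin: underside, below the gate's centre; all offsets here are in its frame (x, y, z). Its yaw differs by up to 0.35 rad.
- gate_center (a point): centre of the gate on the upper face of the aluminium gate plate (150 x 150 x 10 mm, top 120 mm above the table). Opening: a cross channel along the feeder's y at x = 0 and three columns along x at y = +34 (idle column, no discs), 0 and -34 mm, all 18 mm wide; each column reaches from x = -35 to +35 mm. The lands between columns have rounded noses.
- green_marker: flat green disc, 24 mm across and 4 mm thick, lying on the gate plate just beyond the end of the slot that is wanted: at x = +54 or -54 mm and y = 0 or -34 mm from the gate's centre. Origin: its underside centre. Look only, nothing to collide with.
- yellow_marker: the same disc in yellow, at the end of another of the four slots
- red_marker: the same disc in red, at the end of another of the four slots
- blue_marker: the same disc in blue, at the end of another of the four slots
- knob (a point): centre of the black ball knob, 40 mm across, on top of the lever, 180 mm from the pivot (fixed, 30 mm above the table below the gate's centre); 210 mm above the table when upright. It moves twice as far as the rod in the gate: 64 mm to the side in an outer column, 53 mm fore or aft fully home. The lever stays where it is left; about 2 N at the knob moves it.
- stem_at_gate (a point): point on the axis of the lever's steel rod (14 mm thick), 90 mm from the pivot, about where the rod passes the gate plate
- shift (a joint): fore and aft tilt of the lever, rad: 0 in the cross channel, positive towards the feeder's +x; about +-0.30 fully home at the end of a slot. Starts anywhere from -0.28 to 0.28.
- select (a joint): sideways tilt of the lever, rad: +0.36 in the idle column (where it starts, 0.35), 0 in the middle column, -0.36 in the column at y = -34 mm. Knob position from the pivot: x = 0.18 cos(select) sin(shift), y = 0.18 sin(select), z = 0.18 cos(select) cos(shift).
- screwdriver: grey screwdriver lying loose in front of the feeder; leave alone. Origin: underside.
- cleaner: white bottle, 54 mm across, 130 mm tall, standing loose on the +y side of the feeder; leave alone. Origin: underside centre.
- loose_board: loose green circuit board 120 x 90 mm lying in front of the motor side; leave alone. Origin: underside centre.
- solder_reel: orange reel 56 mm across, 45 mm tall, standing loose by the near +y corner of the feeder; leave alone. Origin: underside centre.

How it is judged (in metres and radians):
At the end, for the whole second after the job is handed in: The lever rests in the slot with the green disc, fully home (tilted at least 0.26 of the possible 0.30 rad, rod within 37 mm of the disc's centre), and the four loose things are within 20 mm of where they were (horizontal distance between stem_at_gate and green_marker below 0.037 m and (value of joint shift above 0.26 rad or value of joint shift below -0.26 rad) and velocity of joint shift between -0.05 and 0.05 rad/s and distance of each of screwdriver, cleaner, loose_board, solder_reel from where it was at the start of the episode below 0.02 m); the robot touches nothing.
It fails at once if the lever was taken between the fingers (horizontal distance between the grasp point and knob below 0.011 m and z of the grasp point in the frame of knob below 0.025 m).
It fails at once if a loose bystander was disturbed (distance of any of screwdriver, cleaner, loose_board, solder_reel from where it was at the start of the episode above 0.02 m).
It also fails if it takes over 51 s, if anything falls off the work surface, if the arm or the gripper's body presses on something with over 40 N, if the wrist force passes 120 N, or if a joint passes its speed limit or range.

## Working session

There is one attempt and no reset: what is moved stays moved. The work goes in short steps, Python scripts to look and compute and a tool call to move; the robot and the scene stay as the last step left them, time stands still between calls to the robot, and variables do not carry over. Pictures are saved under pics/ and viewed, at most 10 in all, crops included, and the job is handed in when it is done.

Besides the shell and the picture viewer there is one more tool, called as name(argument=value, ...) on one line, values as JSON. step_arm: Moves the arm, as the interface text tells. Its arguments: {"type":"object","properties":{"plan":{"type":"array","items":{"type":"number"}},"hand":{"type":"number"},"newtons":{"type":"number"}},"required":["plan"]}

```bash
mkdir -p pics; cat > h.py <<'E'
import numpy as np, cv2
from scipy.spatial.transform import Rotation as R
from workcell import sensors, viewer, env
def camR(p):
    a=np.array(p["attitude"],float)
    return a if a.shape==(3,3) else (R.from_euler('xyz',a,degrees=True).as_matrix() if a.size==3 else R.from_quat(a).as_matrix())
def ray(p,uv,fish=False):
    x=(uv[0]-p["cx"])/p["fx"]; y=(uv[1]-p["cy"])/p["fy"]
    if fish:
        r=np.hypot(x,y); d=np.array([x/r*np.sin(r),y/r*np.sin(r),np.cos(r)]) if r>0 else np.array([0,0,1.])
    else: d=np.array([x,y,1.])
    return np.array(p["position"],float), camR(p)@(d/np.linalg.norm(d))
def atz(p,uv,z,fish=False):
    o,d=ray(p,uv,fish); return o+d*(z-o[2])/d[2]
def tri(rs):
    A=0;b=0
    for o,d in rs:
        P=np.eye(3)-np.outer(d,d); A=A+P; b=b+P@o
    return np.linalg.solve(A,b)
E
cat > m.py <<'E'
from h import *
np.set_printoptions(precision=1,suppress=True)
P={n:viewer.grab_frame(n) for n in("side","top")}
for n,p in P.items():
    cv2.imwrite(f"pics/{n}0.png",p["img"][:,:,::-1]); print(n,p["position"],p["attitude"],p["fx"])
Z=dict(gate_center=120,green_marker=120,yellow_marker=120,red_marker=120,blue_marker=120,feeder=0,screwdriver=0,cleaner=0,loose_board=0,solder_reel=0)
for k in list(Z)+["knob","stem_at_gate"]:
    rs=[]
    for n,p in P.items():
        L=viewer.pinpoint(k,p)
        if L:
            l=L[0];uv=l["location"];rs.append(ray(p,uv)); print(k,n,np.array(uv),round(l["score"],2),atz(p,uv,Z[k]) if k in Z else '')
    if len(rs)==2: print('   tri',tri(rs))
s=sensors.state();print(s["ee_pos"],s["ee_rot"],s["force"],s["time_s"],env.finger_overhang)
E
python3 m.py
```

```text
side [ 125.4 -705.8  930.7] [-134.4    1.   -31. ] 541.520583198327
top [392.8   2.9 889. ] [-170.8   -0.3  -90. ] 458.71620387479436
gate_center side [303.8 204.6] 0.36 [551.6 128.9 120. ]
gate_center top [281.7 199.4] 0.98 [595.1  46.1 120. ]
   tri [543.9  49.2 197.1]
green_marker side [368.5 219.3] 0.47 [648.7   9.7 120. ]
green_marker top [303.9 170.2] 0.63 [647.5   7.8 120. ]
   tri [647.    7.8 122.2]
yellow_marker side [326.5 236.7] 0.65 [541.6  11.7 120. ]
yellow_marker top [301.5 233.3] 0.67 [535.7  11.7 120. ]
   tri [538.   10.8 121.6]
red_marker top [283.4 231.7] 0.54 [538.4  42.6 120. ]
blue_marker top [283.4 172.3] 0.43 [643.7  43.6 120. ]
feeder side [340.5 255.8] 0.71 [598.   44.8  -0. ]
feeder top [281.4 215.9] 0.84 [593.   53.1   0. ]
   tri [598.5  52.3  -8.4]
screwdriver side [276.6 287.9] 0.97 [423.3  36.2   0. ]
screwdriver top [289.8 296.6] 0.58 [433.9  35.4   0. ]
   tri [429.2  37.2  -3.2]
cleaner side [303.5 204.2] 0.77 [614.8 254.3   0. ]
cleaner top [186.4 204. ] 0.81 [617.  242.1   0. ]
   tri [610.5 239.3  14. ]
loose_board side [346.7 355.7] 0.83 [ 461.6 -196.2    0. ]
loose_board top [411.3 286.9] 0.68 [ 452.6 -199.7    0. ]
   tri [ 455.4 -199.4    7.5]
solder_reel side [366.7 219.3] 0.7 [722.3 118.    0. ]
solder_reel top [177.1 269.2] 0.83 [486.8 254.6   0. ]
   tri [574.  136.8  92.1]
knob side [327.9 175.6] 0.63 
knob top [243.  178.9] 0.71 
   tri [604.3 102.9 199.7]
stem_at_gate side [332.5 212.4] 0.62 
stem_at_gate top [265.2 196.7] 0.62 
   tri [598.7  75.8 115.1]
[190.6 542.5 228. ] [180.    0.  160.6] [-0.1  1.1  0.3] 1.3 14.0
```

```bash
python3 -c "
import cv2
a=cv2.imread('pics/top0.png');b=cv2.imread('pics/side0.png')
cv2.imwrite('pics/c.png',cv2.hconcat([cv2.resize(a[80:330,150:400],(400,400),interpolation=2),cv2.resize(b[110:310,220:420],(400,400),interpolation=2)]))"
```

```text
(no output)
```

View pics/c.png

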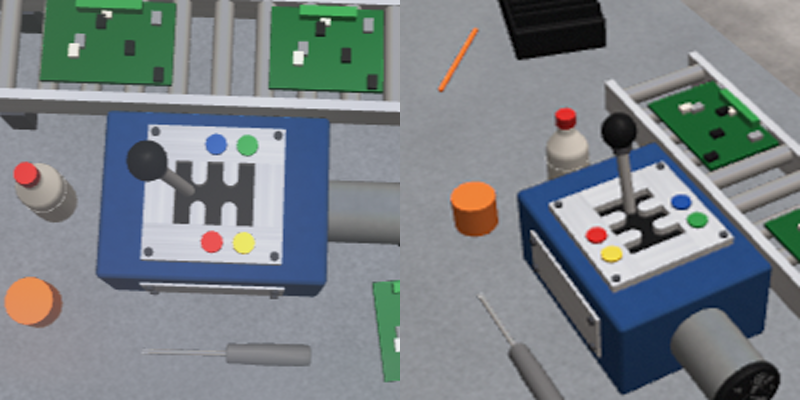

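View pics/top0.png

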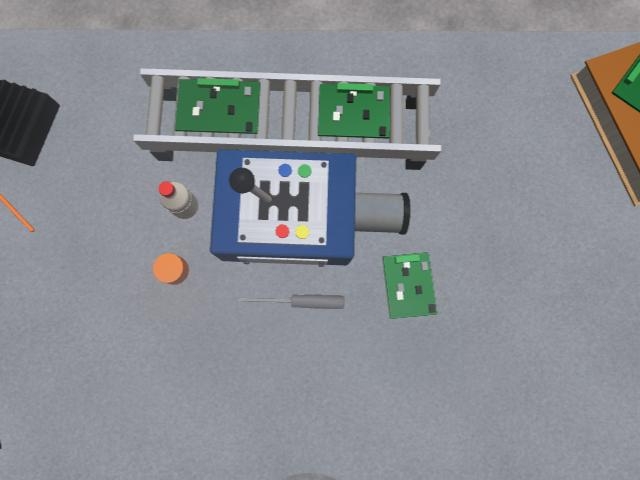

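The top view shows the black knob at (242,180) in the idle column. The discs are green at (304,171), blue at (285,171), red at (282,231) and yellow at (302,232), so the green slot is at x=+54, y=-34. From these the gate centre is about (593,45) with a yaw of about -1.2°, and the knob is about (604,103,200), so shift is about +0.06. I'll close the hand, align it with the feeder and approach the knob from the +x side.

step_arm(plan=[0,0,0,0,0,-0.106,0,0,0,0,0,-0.106,0,0,0,0,0,-0.106,-3,-2.2,0,0,0,0,-3,-2.2,0,0,0,0], hand=0, newtons=20)

```text
time_s: 1.72
ee_pos: [249.3, 497.7, 227.8]
ee_rot: [180.0, 0.0, 179.1]
force: [-0.1, -0.2, 0.5]
gripper_width: 61.0
gripper_force: 0.0
```

step_arm(plan=[-3.3,-2.4,0,0,0,0,-3.3,-2.4,0,0,0,0,-3.3,-2.4,0,0,0,0,-3.3,-2.4,0,0,0,0,-3.3,-2.4,0,0,0,0])

```text
time_s: 2.13
ee_pos: [413.6, 372.7, 228.2]
ee_rot: [180.0, 0.0, 178.9]
force: [1.3, 0.6, -1.0]
gripper_width: 27.3
gripper_force: 0.0
```

step_arm(plan=[-3.3,-2.4,0,0,0,0,-3.3,-2.4,0,0,0,0,-3.3,-2.4,0,0,0,0,-3.3,-2.4,0,0,0,0,-3.3,-2.4,0,0,0,0])

```text
time_s: 2.55
ee_pos: [576.3, 249.3, 228.1]
ee_rot: [180.0, 0.0, 178.9]
force: [-0.2, 0.9, -0.2]
gripper_width: 0.4
gripper_force: 0.0
```

step_arm(plan=[-3,-2,0,0,0,0,-3,-2,0,0,0,0,0,0,0,0,0,0])

```text
time_s: 2.8
ee_pos: [639.0, 205.2, 226.9]
ee_rot: [-179.9, 0.2, 178.6]
force: [0.4, 0.9, -0.2]
gripper_width: 0.4
gripper_force: 0.0
```

step_arm(plan=[-2.9,0,0,0,0,0,0,-3.4,0,0,0,0,0,-3.4,0,0,0,0,0,-3.4,0,0,0,0,0,0,3.2,0,0,0])

```text
time_s: 3.22
ee_pos: [664.6, 102.0, 202.3]
ee_rot: [-179.9, 0.8, 178.6]
force: [1.4, 0.9, 1.3]
gripper_width: 0.6
gripper_force: 0.0
```

```bash
cat > k.py <<'E'
from h import *
import sys
np.set_printoptions(precision=1,suppress=True)
C=np.array([593,45,0]); F=R.from_euler('z',-1.2,degrees=True).as_matrix()
P={n:viewer.grab_frame(n) for n in("side","top")}
for k in("knob","stem_at_gate","gate_center","green_marker"):
    rs=[]
    for n,p in P.items():
        for l in viewer.pinpoint(k,p)[:1]:
            rs.append(ray(p,l["location"]));q=atz(p,l["location"],{"knob":203,"stem_at_gate":116}.get(k,120))
            print(k,n,np.round(l["location"]),round(l["score"],2),q[:2],'feeder',(F.T@(q-C))[:2])
    if len(rs)==2: t=tri(rs);print('  tri',t,'feeder',F.T@(t-C))
s=sensors.state();print(s["ee_pos"],s["force"],s["time_s"])
if len(sys.argv)>1:
    a=P["top"]["img"];b=P["side"]["img"]
    cv2.imwrite(f'pics/{sys.argv[1]}.png',cv2.hconcat([cv2.resize(a[80:330,150:400],(400,400),interpolation=2),cv2.resize(b[110:310,220:420],(400,400),interpolation=2)])[:,:,::-1])
E
python3 k.py a1
```

```text
knob side [325. 175.] 0.64 [595.7 103.8] feeder [ 1.5 58.9]
stem_at_gate side [335. 211.] 0.74 [602.4  76.5] feeder [ 8.7 31.7]
gate_center side [338. 258.] 0.63 [529.1 -55.4] feeder [ -61.8 -101.7]
gate_center top [283. 201.] 0.86 [592.8  44.5] feeder [-0.2 -0.5]
  tri [614.9  56.3 -21.4] feeder [ 21.7  11.8 -21.4]
green_marker side [366. 218.] 0.62 [646.1  14.4] feeder [ 53.7 -29.5]
green_marker top [303. 172.] 0.72 [645.2   8.7] feeder [ 52.9 -35.2]
  tri [642.6   8.8 126.3] feeder [ 50.4 -35.1 126.3]
[661.4 108.1 197. ] [-0.6  0.1 -0.4] 3.7167
```

step_arm(plan=[1,-0.4,0,0,0,0,0.7,0,0,0,0,0,0.5,0,0,0,0,0,0.4,0,0,0,0,0,0,0,0,0,0,0])

```text
time_s: 4.13
ee_pos: [635.0, 104.0, 197.0]
ee_rot: [180.0, 0.1, 178.9]
force: [0.9, 0.3, 0.8]
gripper_width: 0.6
gripper_force: 0.6
```

step_arm(plan=[0.3,0,0,0,0,0,0.3,0,0,0,0,0,0,0,0,0,0,0])

```text
time_s: 4.38
ee_pos: [628.7, 104.0, 196.2]
ee_rot: [180.0, 0.0, 178.9]
force: [2.1, -0.1, 2.2]
gripper_width: 0.9
gripper_force: 0.9
```

```bash
python3 k.py a2
```

```text
knob side [322. 176.] 0.87 [587.8 106.3] feeder [-6.4 61.2]
stem_at_gate side [332. 212.] 0.57 [593.8  75.9] feeder [ 0.2 30.9]
gate_center side [341. 224.] 0.69 [588.4  27.5] feeder [ -4.2 -17.6]
gate_center top [281. 199.] 0.86 [595.4  46.9] feeder [2.4 2. ]
  tri [601.5  48.2  97.1] feeder [ 8.4  3.4 97.1]
green_marker side [367. 217.] 0.42 [650.1  16.5] feeder [ 57.7 -27.3]
green_marker top [305. 170.] 0.56 [648.4   6.6] feeder [ 56.2 -37.2]
  tri [644.    6.8 130.8] feeder [ 51.8 -37.1 130.8]
[628.9 103.7 195.7] [1.3 1.  1.7] 4.8833
```

View pics/a2.png

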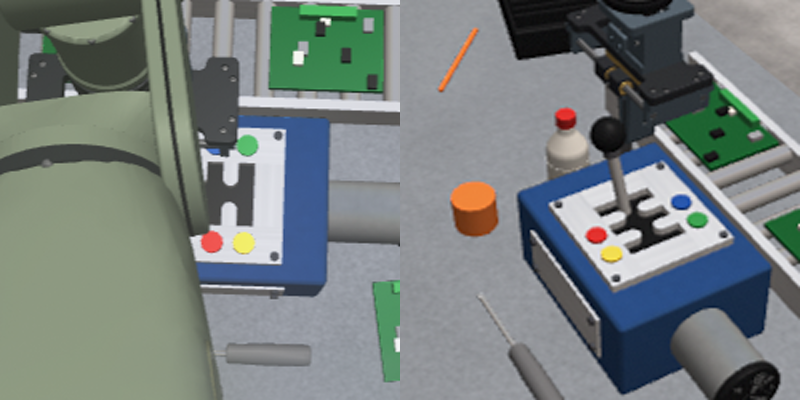

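The side crop shows the knob has moved from about (329,175) to (323,178), and the fingers are clear on its +x side. I'll compute the knob position from the dark blob and the pivot sphere.

```bash
cat > b.py <<'E'
from h import *
np.set_printoptions(precision=1,suppress=True)
C=np.array([593,45,30.]); F=R.from_euler('z',-1.2,degrees=True).as_matrix()
def knob(p,img,guess):
    m=(img.max(2)<45).astype(np.uint8); m=cv2.morphologyEx(m,cv2.MORPH_OPEN,cv2.getStructuringElement(2,(9,9)))
    n,l,st,c=cv2.connectedComponentsWithStats(m)
    i=[j for j in range(1,n) if 80<st[j,4]<900]
    if not i: return None
    i=min(i,key=lambda j:np.hypot(*(c[j]-guess))); o,d=ray(p,c[i]); v=o-C; b=v@d; disc=max(b*b-v@v+180**2,0)
    t=-b-disc**.5; k=F.T@(o+d*t-C); return c[i],st[i],k,'shift',np.arctan2(k[0],k[2]),'select',np.arcsin(k[1]/180), 'world',F@k+C, 'disc',disc
if __name__=="__main__":
    import sys
    p=viewer.grab_frame("side")
    if len(sys.argv)<2:
        print(knob(p,cv2.imread("pics/side0.png"),(329,175)))
        q=viewer.grab_frame("top");print(knob(q,cv2.imread("pics/top0.png"),(242,180)))
        print(knob(p,p["img"],(323,178)))
    else: print(knob(p,p["img"],(float(sys.argv[1]),float(sys.argv[2]))))
    s=sensors.state();print(s["ee_pos"],s["force"],s["time_s"])
E
python3 b.py
```

```text
(array([328.6, 176.9]), array([321, 170,  17,  15, 180], dtype=int32), array([  4.5,  50. , 172.9]), 'shift', np.float64(0.02601674114404181), 'select', np.float64(0.2813776862639978), 'world', array([598.5,  94.9, 202.9]), 'disc', np.float64(4970.186563561438))
(array([410.4, 102.6]), array([406,  97,  10,  12,  93], dtype=int32), array([ 164.5, -214.1,  131.7]), 'shift', np.float64(0.8957304440433224), 'select', np.float64(nan), 'world', array([ 753. , -172.5,  161.7]), 'disc', 0)
(array([324.4, 178.4]), array([316, 171,  18,  16, 215], dtype=int32), array([ -5.9,  50.5, 172.7]), 'shift', np.float64(-0.03387965436077536), 'select', np.float64(0.2842421634008697), 'world', array([588.2,  95.6, 202.7]), 'disc', np.float64(5508.625523448689))
[628.8 103.7 195.8] [ 0.8 -0.1 -0.3] 4.9833b.py:10: RuntimeWarning: invalid value encountered in arcsin
  t=-b-disc**.5; k=F.T@(o+d*t-C); return c[i],st[i],k,'shift',np.arctan2(k[0],k[2]),'select',np.arcsin(k[1]/180), 'world',F@k+C, 'disc',disc
```

step_arm(plan=[-2,0,0,0,0,0,0,3,0,0,0,0,0,3,0,0,0,0,2.8,0,0,0,0,0,2.7,0,0,0,0,0])

```text
time_s: 5.4
ee_pos: [594.3, 165.6, 194.3]
ee_rot: [-180.0, -0.2, 179.0]
force: [-0.2, -0.5, 0.4]
gripper_width: 0.5
gripper_force: 0.0
```

step_arm(plan=[0,0,0,0,0,0,0,0,0,0,0,0])

```text
time_s: 5.57
ee_pos: [593.7, 164.5, 195.9]
ee_rot: [-180.0, -0.1, 178.9]
force: [0.2, -0.3, -0.2]
gripper_width: 1.0
gripper_force: 0.0
```

```bash
python3 k.py a3
```

```text
knob side [323. 177.] 0.72 [588.4 101.8] feeder [-5.7 56.7]
knob top [242. 188.] 0.68 [591.1 103.5] feeder [-3.1 58.4]
  tri [590.8 104.1 200.8] feeder [ -3.4  59.  200.8]
stem_at_gate side [333. 211.] 0.84 [598.9  79.5] feeder [ 5.2 34.6]
stem_at_gate top [269. 204.] 0.68 [587.9  68.5] feeder [-5.6 23.4]
  tri [587.4  66.3 130.2] feeder [ -6.1  21.2 130.2]
gate_center side [340. 225.] 0.6 [585.2  26.1] feeder [ -7.4 -19. ]
gate_center top [282. 201.] 0.96 [592.1  45. ] feeder [-0.9 -0. ]
  tri [597.8  46.2  97.8] feeder [ 4.8  1.3 97.8]
green_marker side [368. 221.] 0.45 [645.6   5.1] feeder [ 53.4 -38.8]
green_marker top [306. 170.] 0.57 [647.2   5.1] feeder [ 55.  -38.8]
  tri [646.6   5.3 119.7] feeder [ 54.4 -38.6 119.7]
[595.4 164.3 195.8] [-0.4 -0.3 -0.3] 6.0667
```

View pics/a3.png

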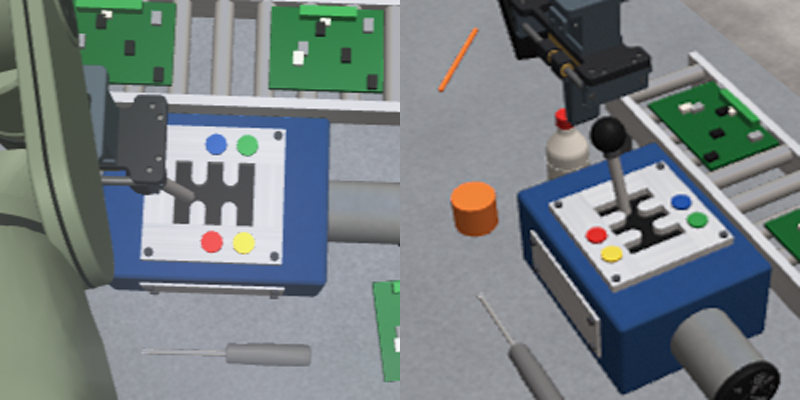

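The knob, at about (323,177) in the side view, now stands about level with the cross channel, and the fingers are on its +y side. I'll push it along -y.

step_arm(plan=[0,-2,0,0,0,0,0,-1,0,0,0,0,0,-0.8,0,0,0,0,0,-0.8,0,0,0,0,0,0,0,0,0,0])

```text
time_s: 6.48
ee_pos: [594.8, 117.6, 196.8]
ee_rot: [180.0, 0.1, 178.8]
force: [0.3, 2.6, 2.7]
gripper_width: 0.6
gripper_force: 1.5
```

step_arm(plan=[0,-0.5,0,0,0,0,0,-0.5,0,0,0,0,0,-0.5,0,0,0,0])

```text
time_s: 6.73
ee_pos: [594.0, 103.4, 196.1]
ee_rot: [180.0, 0.0, 178.9]
force: [0.5, 3.0, 2.9]
gripper_width: 0.9
gripper_force: 1.7
```

```bash
python3 b.py 330 178
```

```text
(array([330.3, 184.4]), array([322, 179,  17,  13, 162], dtype=int32), array([ -9.1,  19.3, 178.7]), 'shift', np.float64(-0.051046931206322345), 'select', np.float64(0.10752073306546835), 'world', array([584.3,  64.5, 208.7]), 'disc', np.float64(10510.288410948357))
[593.9 102.3 195.9] [1.  1.8 2. ] 6.7833
```

It moves freely at about 3 N, so I'll keep pushing.

step_arm(plan=[0,-1,0,0,0,0,0,-1,0,0,0,0,0,-1,0,0,0,0,0,-1,0,0,0,0,0,-1,0,0,0,0])

```text
time_s: 7.2
ee_pos: [592.5, 52.0, 195.6]
ee_rot: [-180.0, -0.1, 178.8]
force: [-0.5, 2.5, 1.8]
gripper_width: 0.3
gripper_force: 1.1
```

step_arm(plan=[0,-1,0,0,0,0,0,-1,0,0,0,0,0,-0.8,0,0,0,0,0,0,0,0,0,0])

```text
time_s: 7.53
ee_pos: [592.0, 23.4, 195.4]
ee_rot: [-179.9, -0.1, 178.8]
force: [0.4, 1.4, -0.9]
gripper_width: 0.3
gripper_force: 0.2
```

```bash
python3 k.py a4; python3 b.py 350 200
```

```text
knob side [347. 206.] 0.72 [581.1  -6. ] feeder [-10.9 -51.3]
stem_at_gate side [341. 224.] 0.78 [590.   31.6] feeder [ -2.8 -13.5]
gate_center side [341. 222.] 0.96 [591.8  33.8] feeder [ -0.9 -11.3]
green_marker side [367. 221.] 0.53 [642.8   8.4] feeder [ 50.5 -35.6]
[592.5  25.7 196. ] [-0.6  0.6 -0.4] 8.0333
(array([348.7, 207.2]), array([340, 200,  19,  16, 197], dtype=int32), array([ -9. , -55.5, 171. ]), 'shift', np.float64(-0.052855239128553624), 'select', np.float64(-0.3135424161598298), 'world', array([582.8, -10.3, 201. ]), 'disc', np.float64(23007.983267996227))
[592.4  25.7 196. ] [-0.4  0.1  0.5] 8.0833
```

View pics/a4.png

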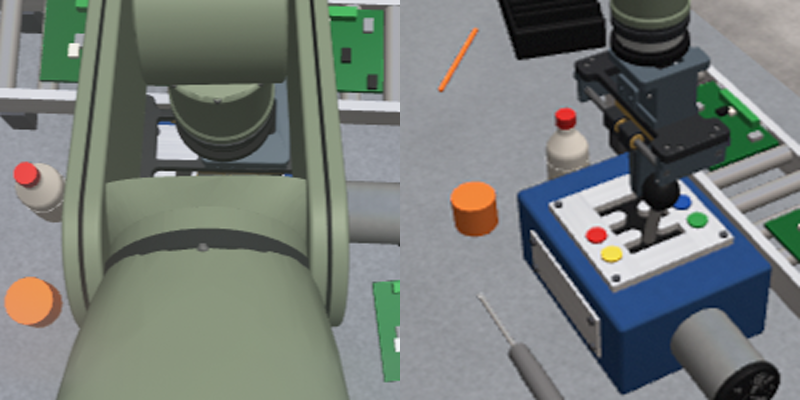

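The side crop shows the knob at about (349,206) and the rod near the last column. I'll press on in small steps until the force rises at the wall.

step_arm(plan=[0,-0.4,0,0,0,0,0,-0.4,0,0,0,0,0,0,0,0,0,0,0,0,0,0,0,0])

```text
time_s: 8.42
ee_pos: [592.1, 17.3, 195.8]
ee_rot: [180.0, -0.0, 178.8]
force: [-0.0, 1.2, -1.3]
gripper_width: 0.4
gripper_force: 0.5
```

step_arm(plan=[0,-0.3,0,0,0,0,0,0,0,0,0,0,0,0,0,0,0,0])

```text
time_s: 8.67
ee_pos: [592.1, 14.4, 195.9]
ee_rot: [180.0, -0.0, 178.9]
force: [-0.5, 0.6, -1.7]
gripper_width: 0.8
gripper_force: 0.6
```

```bash
python3 b.py 350 208
```

```text
(array([350.9, 210.4]), array([342, 203,  19,  16, 200], dtype=int32), array([ -8.7, -63.4, 168.2]), 'shift', np.float64(-0.051781404325133985), 'select', np.float64(-0.35977491616310897), 'world', array([583. , -18.2, 198.2]), 'disc', np.float64(24070.410338694695))
[592.1  14.4 195.9] [-1.4  1.6 -0.5] 8.7167
```

step_arm(plan=[0,2,0,0,0,0,3.1,0,0,0,0,0,3.1,0,0,0,0,0,0,-2.7,0,0,0,0,0,-2.7,0,0,0,0])

```text
time_s: 9.13
ee_pos: [528.2, -18.1, 196.5]
ee_rot: [-180.0, 0.0, 179.1]
force: [1.6, -0.0, 1.2]
gripper_width: 0.5
gripper_force: 0.0
```

step_arm(plan=[0,0,0,0,0,0,0,0,0,0,0,0])

```text
time_s: 9.3
ee_pos: [529.7, -19.4, 196.4]
ee_rot: [-180.0, 0.1, 178.7]
force: [0.7, 0.1, -0.3]
gripper_width: 0.4
gripper_force: 0.0
```

```bash
python3 k.py a5; python3 b.py 350 210
```

```text
knob side [304. 204.] 0.57 [509.1  46.8] feeder [-83.9   0.1]
stem_at_gate side [344. 226.] 0.54 [591.9  22.8] feeder [ -0.6 -22.2]
gate_center side [338. 224.] 0.86 [585.1  33. ] feeder [ -7.6 -12.2]
gate_center top [280. 198.] 0.76 [598.3  49.4] feeder [5.2 4.5]
  tri [600.6  51.7  99.1] feeder [ 7.4  6.8 99.1]
green_marker side [369. 220.] 0.65 [647.4   6.2] feeder [ 55.2 -37.6]
[529.6 -18.  195.9] [-0.1 -0.1  0.7] 9.8
(array([333. , 161.6]), array([327, 157,  13,  10,  93], dtype=int32), array([ 49.3, 107.9, 159.8]), 'shift', np.float64(0.29914016456103365), 'select', np.float64(0.642887419320345), 'world', array([644.5, 151.9, 189.8]), 'disc', 0)
[529.6 -18.  195.9] [ 0.3  0.2 -1.3] 9.85
```

View pics/a5.png

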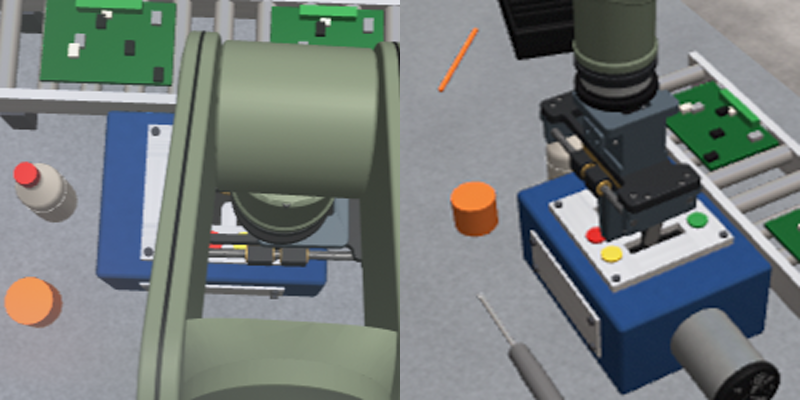

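The rod stands in the last column, in line with the green and yellow discs. The knob is hidden behind the fingers. I'll push it towards +x.

step_arm(plan=[-1.5,0,0,0,0,0,-1,0,0,0,0,0,-0.7,0,0,0,0,0,-0.7,0,0,0,0,0,-0.7,0,0,0,0,0])

```text
time_s: 10.27
ee_pos: [574.0, -19.8, 195.7]
ee_rot: [-179.9, -0.3, 178.9]
force: [-11.2, -3.5, 5.3]
gripper_width: 0.4
gripper_force: 5.6
```

step_arm(plan=[-0.7,0,0,0,0,0,-0.7,0,0,0,0,0,0,0,0,0,0,0])

```text
time_s: 10.52
ee_pos: [589.1, -20.6, 194.9]
ee_rot: [-179.9, -0.2, 178.8]
force: [-0.8, 0.2, -1.3]
gripper_width: 0.4
gripper_force: 0.6
```

step_arm(plan=[-0.6,0,0,0,0,0,-0.6,0,0,0,0,0,-0.4,0,0,0,0,0,0,0,0,0,0,0])

```text
time_s: 10.85
ee_pos: [605.4, -19.7, 194.8]
ee_rot: [180.0, -0.1, 178.9]
force: [-3.1, -0.4, -3.2]
gripper_width: 0.4
gripper_force: 1.5
```

```bash
python3 k.py a6
```

```text
knob side [374. 205.] 0.43 [628.7 -34.1] feeder [ 37.4 -78.3]
stem_at_gate side [355. 225.] 0.51 [616.3  14.8] feeder [ 23.9 -29.7]
gate_center side [339. 225.] 0.97 [583.3  28.8] feeder [ -9.3 -16.4]
green_marker side [366. 218.] 0.52 [647.5  16.2] feeder [ 55.1 -27.6]
green_marker top [304. 171.] 0.41 [646.1   7.5] feeder [ 53.9 -36.4]
  tri [642.2   7.7 129.5] feeder [ 50.  -36.3 129.5]
[605.4 -19.7 196.1] [-2.2 -0.  -3. ] 11.35
```

View pics/a6.png

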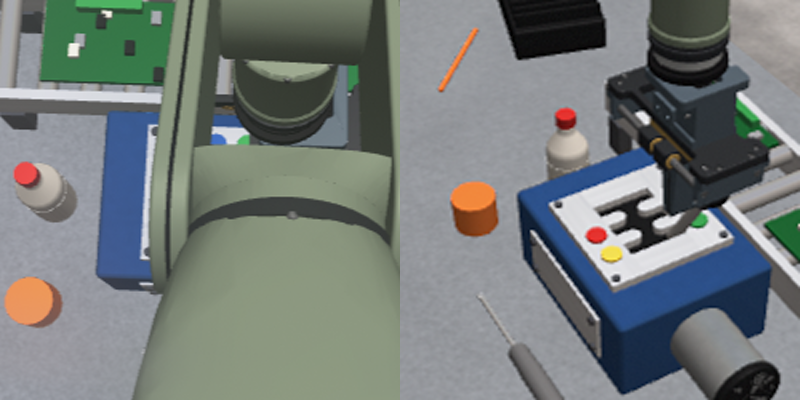

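The side crop shows the rod leaning into the green slot at about (362,217). I'll push gently until it meets the end stop.

step_arm(plan=[-0.4,0,0,0,0,0,0,0,0,0,0,0,0,0,0,0,0,0])

```text
time_s: 11.6
ee_pos: [606.6, -19.7, 195.8]
ee_rot: [180.0, -0.4, 178.9]
force: [-11.0, 0.6, 0.6]
gripper_width: -0.0
gripper_force: 5.1
```

step_arm(plan=[-0.3,0,0,0,0,0,0,0,0,0,0,0,0,0,0,0,0,0])

```text
time_s: 11.85
ee_pos: [607.3, -19.7, 195.8]
ee_rot: [180.0, -0.7, 178.9]
force: [-15.5, 0.4, 3.7]
gripper_width: 0.6
gripper_force: 7.8
```

The force rises without travel at x≈607, which is where I expected the end stop. I'll back off and raise the arm for a check.

step_arm(plan=[0.6,0,0,0,0,0,2,0,0,0,0,0,3,0,0,0,0,0,0,0,-3,0,0,0,0,0,-4,0,0,0])

```text
time_s: 12.27
ee_pos: [552.7, -18.5, 262.7]
ee_rot: [180.0, -0.5, 178.9]
force: [0.8, 0.3, 0.4]
gripper_width: 0.8
gripper_force: 0.0
```

step_arm(plan=[3.5,2,-2,0,0,0,3.5,3.5,-1,0,0,0,1.5,4,0,0,0,0,1.5,4,0,0,0,0,1.5,4,0,0,0,0])

```text
time_s: 12.68
ee_pos: [455.5, 149.5, 294.8]
ee_rot: [179.8, 0.4, 178.8]
force: [1.5, 0.5, 0.5]
gripper_width: 0.5
gripper_force: 0.0
```

step_arm(plan=[1.5,4,0,0,0,0,1.5,4,0,0,0,0,0,4,0,0,0,0,0,4,0,0,0,0,0,0,0,0,0,0])

```text
time_s: 13.1
ee_pos: [429.6, 313.6, 293.7]
ee_rot: [179.6, 0.3, 179.2]
force: [0.4, 0.1, -0.0]
gripper_width: 0.5
gripper_force: 0.0
```

```bash
python3 k.py a7; python3 m.py | grep -A5 -E "^(screw|clean|loose|sold)"
```

```text
knob side [376. 205.] 0.76 [632.4 -34.5] feeder [ 41.  -78.7]
knob top [321. 161.] 0.85 [635.4 -19.7] feeder [ 43.7 -63.8]
  tri [641.8 -20.5 187.9] feeder [ 50.1 -64.5 187.9]
stem_at_gate side [356. 225.] 0.66 [618.   11.4] feeder [ 25.7 -33.1]
stem_at_gate top [304. 186.] 0.75 [619.9   7.5] feeder [ 27.6 -37. ]
  tri [617.3   7.9 119.8] feeder [ 25.1 -36.6 119.8]
gate_center side [339. 223.] 0.63 [587.5  33.8] feeder [ -5.3 -11.3]
gate_center top [282. 199.] 0.95 [596.1  46.4] feeder [3.1 1.5]
  tri [598.4  47.9 104.3] feeder [  5.4   3.  104.3]
green_marker side [367. 218.] 0.39 [649.2  15.2] feeder [ 56.8 -28.7]
green_marker top [176. 270.] 0.57 [472.6 221.7] feeder [-124.1  174.2]
  tri [572.  134.  101.3] feeder [-22.9  88.5 101.3]
[428.8 305.4 293. ] [-0.3 -0.6  0.3] 13.6
screwdriver side [273.3 288.6] 0.69 [416.   38.3   0. ]
screwdriver top [291.6 299.4] 0.78 [428.5  31.9   0. ]
   tri [421.9  34.1   2.6]
cleaner side [306.9 204.4] 0.61 [622.  248.9  -0. ]
cleaner top [186.3 204.4] 0.86 [616.2 242.3   0. ]
   tri [615.2 239.2   9.7]
loose_board side [344.9 356.7] 0.89 [ 457.3 -196.3    0. ]
loose_board top [408.8 284.6] 0.75 [ 457.1 -195.     0. ]
   tri [ 457.5 -195.4   -1.4]
solder_reel side [255.9 217.6] 0.92 [485.9 273.5   0. ]
solder_reel top [174.8 268.3] 0.8 [488.6 259.2   0. ]
   tri [483.4 256.   15.4]
knob side [376.3 206.4] 0.55 
knob top [321.1 161.4] 0.89 
   tri [643.2 -20.7 182.1]
stem_at_gate side [355.4 224.7] 0.93
```

View pics/a7.png

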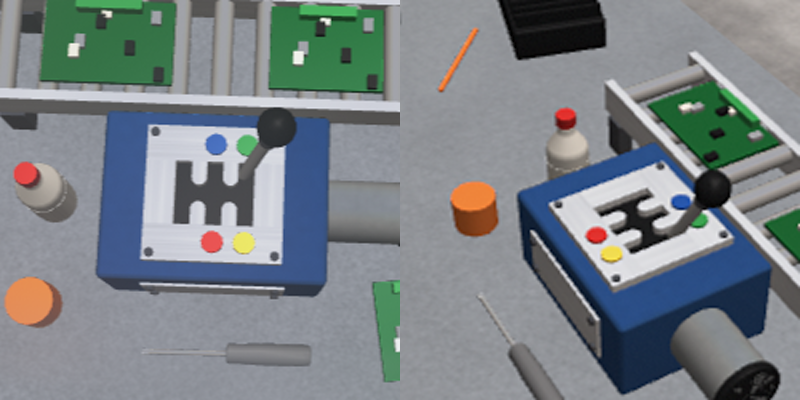

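The top view shows the knob at (321,161), about +50 mm in feeder x, so shift is about 0.30. The rod is at the end of the green slot and the bystanders have not moved.

```bash
python3 -c "from workcell import env; print(env.job_done())"
```

```text
the job is handed in; nothing more can be done
None
```

The lever is fully home in the slot with the green disc (shift about 0.30 rad), the four loose things show no visible movement in the final pictures, and the job is handed in, though the hand-in returned no verdict.

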